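Close the spare port of the bench air manifold

TASK

On the bench's air manifold one of the two brass plugs stands loose in its port. Turn that tapered plug clockwise until it is snug: a little past where the thread bites, but without forcing it. Only then put the air back on by swinging the shut-off handle at the manifold's end clockwise to its stop, and leave everything else on the bench alone.

Things in the scene. Friction and masses are not known exactly. Their poses are not given: they have to be found in the camera images.
- manifold: aluminium air manifold, screwed down: bar 280 mm along its y, 44 mm along its x, top face 45 mm above the table, on a 75 x 300 mm foot plate. Origin: centre of its underside; z up. Two plug ports on its top face, on the centre line x = 0 at y = -100 and y = -10 mm (which one has the loose plug varies). Shut-off valve at y = +100 mm.
- plug_head (a point): middle of the loose brass plug's head: an upright flat bar 34 mm long (this frame's x), 12 mm thick (y), 24 mm high (z), its middle 68 mm above the table; grasp it across the 12 mm. Under it a 22 mm collar 3 mm thick and a 15 mm neck. It turns about its vertical axis, clockwise from above to tighten, with no marked stop, easily (0.05 N m) for 1 to 2.2 rad, different each time, until the taper bites.
- wedge (a joint): how far the loose plug's taper has sunk in its seat (m): 0 until it bites at about 0.22 N m, then 0.5 mm per rad, stiffening by 0.45 N m per rad. Snug: 0.0001 to 0.00025, that is 0.31 to 0.43 N m (aim for 0.36), 0.2 to 0.5 rad past the bite; more is forcing it. It stays where left. Too small to see and lost in the reading's noise: go by the turning moment.
- valve_peg (a point): point on the axis of the black round upright peg, 12 mm across and 34 mm tall, at the free end of the steel shut-off handle; the point is 90 mm above the table, 8 mm below the peg's top and 19 mm above the flat handle (14 mm wide, 5 mm thick). It is 62 mm from the handle's vertical pivot, which stands on the manifold's centre line at y = +100 mm.
- valve (a joint): angle of the shut-off handle in rad: 0 shut (handle across the bar, towards the manifold's -x), grows clockwise from above to 1.57 at its stop, fully open (handle along the bar, towards +y). Stiff by about 0.08 N m, stays where it is left; open means above 1.45.
- screwdriver: bystander, leave alone: screwdriver, 170 mm long, lying in front of the manifold; origin at the centre of its underside.
- flux_jar: bystander, leave alone: small amber jar, 48 mm wide, 50 mm tall, behind the manifold; origin at the centre of its underside.
- solder_reel: bystander, leave alone: solder reel, 60 mm wide, 45 mm tall, behind the manifold; origin at the centre of its underside.
- parts_tray: bystander, leave alone: divided parts tray, 100 x 140 x 30 mm; origin at the centre of its underside.
- board: bystander, leave alone: circuit board on brass stand-offs, 90 x 120 mm, 23 mm tall; origin at the centre of its underside.
- meter: bystander, leave alone: orange hand-held meter, 150 x 75 x 36 mm; origin at the centre of its underside.
- tweezers: bystander, leave alone: steel tweezers, 120 mm; origin at the centre of its underside.
- brush_cup: bystander, leave alone: white cup, 70 mm wide, 90 mm tall; origin at the centre of its underside.
- tight_port: the other port with its plug: same brass bar head, 7 mm lower than the loose one (head's middle 61 mm above the table), already tight, does not turn. Origin on the plug's axis at the bar's top face.

How it is judged (in metres and radians):
On the way, in this order (a step that is already met when the one before it is completed fails the run):
1. the plug is turned home until snug (value of joint wedge between 0.0001 and 0.00025 m), for 0.2 s.
2. the shut-off handle is swung open to its stop (value of joint valve above 1.45 rad), for 0.2 s.
At the end, for the whole second after the job is handed in: The plug is snug (tightened with 0.31 to 0.43 N m, wedge 0.1 to 0.25 mm), the shut-off handle stands open at its stop (above 1.45 rad), and the bystanders are where they were (within 30 mm) (all of step 1 and value of joint valve above 1.45 rad and distance of each of screwdriver, flux_jar, solder_reel, parts_tray, board, meter, tweezers, brush_cup from where it was at the start of the episode below 0.03 m); the robot touches nothing.
It fails at once if the plug is forced past snug: wedged more than 0.25 mm (value of joint wedge above 0.00025 m).
It fails at once if the air is put on before the plug is snug (value of joint valve above 0.6 rad and value of joint wedge below 0.0001 m).
It fails at once if a bystander is knocked more than 30 mm out of place (distance of any of screwdriver, flux_jar, solder_reel, parts_tray, board, meter, tweezers, brush_cup from where it was at the start of the episode above 0.03 m).
It also fails if it takes over 72 s, if anything falls off the work surface, if the arm or the gripper's body presses on something with over 40 N, if the wrist force passes 120 N, or if a joint passes its speed limit or range.

ROBOT

A 6-joint arm with a two-finger parallel gripper is mounted at the origin on the work surface. World frame = base frame: x ahead of the robot, y to its left, z up, the work surface at z = 0. Lengths are in mm, angles in rad, forces in N, time in s.
With the tool pointing down it reaches from about 350 to 975 mm from the base axis. Payload 7.1 kg.
Tool frame: the origin (TCP) lies between the finger pads; the fingertips stand 19 mm ahead of it and the grasp point (between the pads) is the TCP; z points along the fingers, y is the line along which they close (so a half turn about z gives the same grasp; the last joint's range is limited). The gripper opens to 88 mm and grips with 3 to 60 N. Pads are 20 mm wide; open, the fingers measure 115 mm over their backs; the gripper's body (75 mm by 178 mm) begins 61 mm behind the grasp point.
Start: joints at [1.21, 0.423, 1.63, -0, 1.089, -0.019], TCP at [209.458, 588.84, 241.675] pointing down, gripper open.
Joint ranges: [-3, 3], [-0.9, 2.11], [0.09, 2.58], [-1.31, 4.45], [0.11, 2.69], [-2.54, 2.54]. Speed limits (rad/s): [2.39, 2.39, 3.01, 3.14, 3.14, 3.14].

INTERFACE

Orientations are given as a rotation vector (axis times angle).
In Python, from workcell import ctrl gives the robot as it stands.
- The arm moves only by the tool arm_command, never from a script. Its argument "series" is a list of rows, each an object with "linear": the shift along the tool's x, y, z in m, a list of three; "turn": the turn about the tool's z in rad. A call has 1 to 10 rows; each row shifts and turns the commanded pose from where the row before left it, along the tool's axes as they then stand; what a row does not reach is not made up. A row lasts 1/10 s, in which the tool goes at most 50 mm and 8.59 degrees, less where a joint would pass 70% of its speed; a pose out of reach is approached as far as the arm can. A call with a gripper value outside its range is refused whole. "jaw" is the opening, from -1 (shut) to 1 (fully open), set as the call begins (left out, the last holds). The fingers move at their own pace and stop on an object; the grip force is fixed at half the most. Time passes only in rows, so rows that do not move let the fingers close. It gives the time, the measured TCP pose, the force, the opening and the grip force at its end, in the units of the state.
- ctrl.get_obs(): the state, without advancing time (a new reading comes with each control period).
- ctrl.get_image(name): name is "side" or "top"; returns a dict with "frame" (384x512x3 uint8, blue, green, red), "fx", "fy", "cx", "cy" (pixels), "rvec" (rotation vector, rad) and "tvec" (3), from world to camera coordinates, as OpenCV has them. Camera axes: x right, y down, z forward; pixel columns grow to the right and rows downward; lengths in mm; the calibration is good to about 2 mm. A picture is of the moment at which its call begins. There is no depth.
- ctrl.close_job(): hands the job in; it is judged then, once.
The state is a dict: "t": time; "qpos": joint angles; "qvel": joint speeds; "joint_torque": joint torques, N m; "ee_pos": TCP position; "orientation": TCP orientation; "ft_force": force on the tool from outside, world axes, zero at the start; "moment": the same for the moment, N m; "width": finger opening in mm; "grasp_force": force on a finger pad.
Only numpy, scipy, OpenCV 4.12 (cv2) and the standard library are available. Lean on these libraries where they do the work, as an engineer would, in place of code of your own. Each camera call takes 0.05 s, during which the arm holds its last target. There are 200 camera calls.

## Working session

There is one attempt and no reset: what is moved stays moved. The work goes in short steps, Python scripts to look and compute and a tool call to move; the robot and the scene stay as the last step left them, time stands still between calls to the robot, and variables do not carry over. Pictures are saved under pics/ and viewed, at most 10 in all, crops included, and the job is handed in when it is done.

Besides the shell and the picture viewer there is one more tool, called after "Emit:" as a command line: name --argument value ..., lists and objects as JSON in quotes. arm_command: Moves the arm, as the interface text tells. Its arguments: {"type":"object","properties":{"series":{"type":"array"},"jaw":{"type":"number"}},"required":["series"]}

```bash
mkdir -p pics; ls
python3 - <<'E'
from workcell import ctrl
import cv2
o=ctrl.get_obs(); print({k:o[k] for k in('t','ee_pos','orientation','ft_force','moment','width')})
for n in('top','side'):
    d=ctrl.get_image(n); cv2.imwrite(f'pics/{n}0.png',d['frame']); print(n,{k:d[k] for k in d if k!='frame'})
E
```

```text
pics
{'t': 0.0, 'ee_pos': array([209.27899792, 588.34662448, 240.89925121]), 'orientation': array([-5.34246472e-01, -3.09555262e+00,  2.39503871e-03]), 'ft_force': array([ 0.5217782 , -0.02362237, -0.06458181]), 'moment': array([-0.00199395, -0.00436291,  0.02886394]), 'width': 87.7321220828456}
top {'fx': 487.46303410545636, 'fy': 487.46303410545636, 'cx': 252.88378755521674, 'cy': 183.82470269636826, 'rvec': array([ 2.19236388, -2.16377007,  0.07988376]), 'tvec': array([  18.38359866,  529.71836036, 1416.18013433])}
side {'fx': 435.0475577473929, 'fy': 435.0475577473929, 'cx': 248.7045777400527, 'cy': 193.7605516100688, 'rvec': array([ 2.47483853, -0.04878858,  0.04231828]), 'tvec': array([-522.75021238,   92.0377695 , 1279.75718482])}
```

View pics/top0.png

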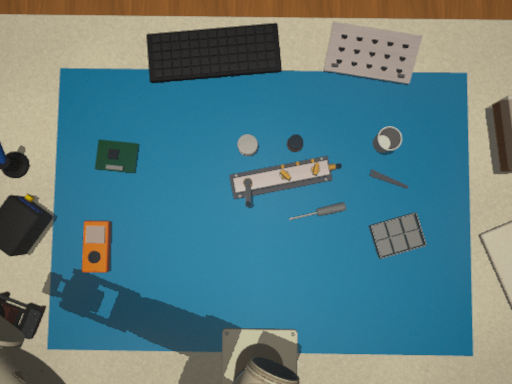

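View pics/side0.png

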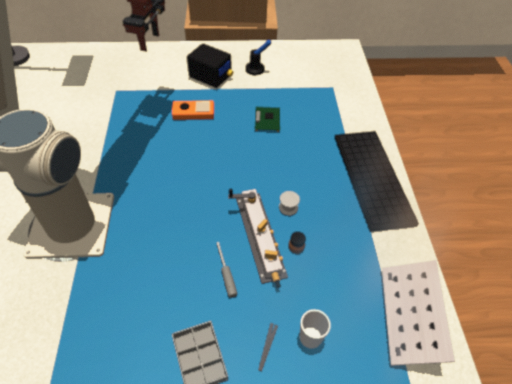

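The top view has the manifold at about (280,178), with the valve at its left end, peg at about (249,203) and brass plugs near (285,175) and (316,168). The side view shows the plugs at (263,225) and (271,254). I'll measure the brass and crop closer.

```bash
cat > h.py <<'E'
import numpy as np, cv2
from workcell import ctrl
def ray(d,u,v):
    R=cv2.Rodrigues(d['rvec'])[0]; c=-R.T@d['tvec']
    return c, R.T@np.array([(u-d['cx'])/d['fx'],(v-d['cy'])/d['fy'],1])
def plane(d,u,v,z):
    c,r=ray(d,u,v); return c+r*(z-c[2])/r[2]
def tri(d1,p1,d2,p2):
    c1,r1=ray(d1,*p1);c2,r2=ray(d2,*p2)
    s=np.linalg.lstsq(np.c_[r1,-r2],c2-c1,rcond=None)[0]
    a,b=c1+s[0]*r1,c2+s[1]*r2
    return (a+b)/2,np.linalg.norm(a-b)
def brass(f,box):
    x0,y0,x1,y1=box; m=cv2.inRange(cv2.cvtColor(f[y0:y1,x0:x1],cv2.COLOR_BGR2HSV),(12,110,90),(35,255,255))
    out=[]
    for c in cv2.findContours(m,0,2)[0]:
        if cv2.contourArea(c)>8:
            M=cv2.moments(c); out.append(((M['m10']/M['m00']+x0,M['m01']/M['m00']+y0),cv2.minAreaRect(c)[1:],cv2.contourArea(c)))
    return out
E
python3 - <<'E'
from h import *
D={}
for n,box in(('top',(225,145,350,215)),('side',(220,180,310,295))):
    d=D[n]=ctrl.get_image(n); f=d['frame']
    for b in brass(f,box): print(n,b)
    x0,y0,x1,y1=box; cv2.imwrite(f'pics/{n}c.png',cv2.resize(f[y0:y1,x0:x1],None,fx=5 if n=='side' else 6,fy=5 if n=='side' else 6,interpolation=cv2.INTER_CUBIC))
E
```

```text
top ((284.8814814814815, 174.74814814814815), ((10.60660171508789, 6.363960266113281), 45.0), 45.0)
top ((331.93798449612405, 166.47286821705427), ((4.365641117095947, 6.5484619140625), 75.96376037597656), 21.5)
top ((315.30337078651684, 168.59176029962546), ((11.0, 6.0), 90.0), 44.5)
side ((274.8675799086758, 275.89497716894977), ((7.905693531036377, 6.008327484130859), 71.56504821777344), 36.5)
side ((270.9471264367816, 254.42988505747127), ((8.0, 12.0), 90.0), 72.5)
side ((262.14102564102564, 225.56089743589743), ((6.868027210235596, 12.499811172485352), 15.945395469665527), 52.0)
side ((251.53623188405797, 199.7246376811594), ((3.0, 5.0), 90.0), 11.5)
```

View pics/topc.png

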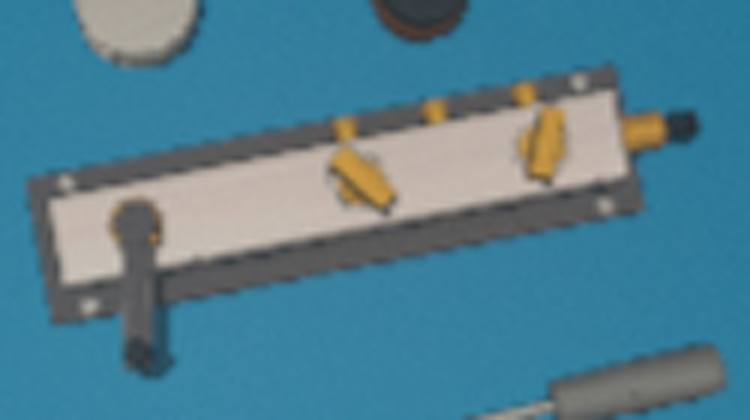

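View pics/sidec.png

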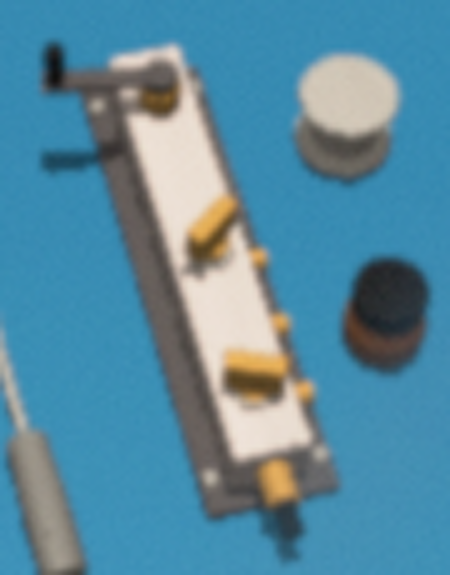

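Run:
```python
from h import *
t=ctrl.get_image('top'); s=ctrl.get_image('side')
T=lambda x,y:(225+(x+.5)/6-.5,145+(y+.5)/6-.5); S=lambda x,y:(220+(x+.5)/5-.5,180+(y+.5)/5-.5)
c=[plane(t,*T(*p),45) for p in((50,200),(615,92),(630,178),(65,285))]
cs=[plane(s,*S(*p),45) for p in((110,62),(183,47),(303,442),(232,462))]
for q in c: print('top corner',q.round(1))
for q in cs: print('side corner',q.round(1))
ctr=sum(c)/4; a=(c[0]+c[3]-c[1]-c[2]); a/=np.linalg.norm(a); print('ctr',ctr,'len',np.linalg.norm((c[0]+c[3]-c[1]-c[2])/2),'yaw(y axis)',np.arctan2(-a[0],a[1]))
for y in(-100,-10,100): print(y,ctr+a*y)
for n,p,q in(('mid',(366,178),(213,222)),('right',(548,143),(254,366)),('peg',(137,348),(54,46))):
    print(n,tri(t,T(*p),s,S(*q)), plane(t,*T(*p),80)[:2])
# brass vertical extents in enlarged column slices
for n,d,f,o,k in(('t',t,t['frame'],(225,145),6),('s',s,s['frame'],(220,180),5)):
    for b in brass(cv2.resize(f,None,fx=4,fy=4,interpolation=cv2.INTER_CUBIC),(900,640,1310,1160)): print(n,np.array(b[0])/4,np.array(b[1][0])/4,b[1][1],b[2]/16)
```

```text
top corner [544.   83.4  45. ]
top corner [ 600.1 -189.7   45. ]
top corner [ 558.3 -197.    45. ]
top corner [502.9  75.4  45. ]
side corner [504.5  72.7  45. ]
side corner [549.1  82.9  45. ]
side corner [ 597.6 -187.7   45. ]
side corner [ 559.1 -198.1   45. ]
ctr [551.29940234 -56.95076686  45.        ] len 278.3386223161758 yaw(y axis) 0.2015698469319504
-100 [ 571.32016633 -154.92611585   45.        ]
-10 [553.30147874 -66.74830176  45.        ]
100 [531.27863836  41.02458213  45.        ]
mid (array([554.8103171 , -67.39030926,  77.13983336]), np.float64(2.770647311731339)) [553.13216415 -67.23318701]
right (array([ 572.41821751, -154.36872092,   68.6645874 ]), np.float64(0.6106700126419623)) [ 570.83093079 -152.97426373]
peg (array([470.75191357,  39.26695166, 103.12710333]), np.float64(0.34871183437467584)) [471.51731932  39.65542684]
t [285.15750811 174.98311391] [11.49048519  7.24784374] 45.0 54.59375
t [282.49822695 166.60904255] [3.0041635  3.47850513] 71.56504821777344 8.8125
t [315.65665133 168.96252636] [11.5  7. ] 90.0 54.34375
t [297.39925799 163.66923516] [3.   3.75] 90.0 9.125
t [312.37920168 161.07773109] [2.5  3.75] 90.0 7.4375
s [275.25044238 276.16799381] [8.31031322 6.55896616] 74.05460357666016 47.09375
s [280.6552381  258.22142857] [3.25 2.25] 90.0 5.46875
s [271.11002994 254.68980788] [12.19969177  9.07621002] 5.19442892074585 83.5
s [275.89583333 244.61855159] [3.57770848 2.01246119] 63.43495178222656 5.25
s [271.51607143 231.50297619] [3.45613241 1.81901717] 75.96376037597656 4.375
s [262.4901623  225.94346195] [ 7.53923178 13.27721786] 15.068489074707031 68.03125
s [251.84583333 200.15911458] [4.5 6.5] 90.0 20.0
```

```bash
cat >> h.py <<'E'
from scipy.spatial.transform import Rotation as Ro
def state():
    o=ctrl.get_obs(); R=Ro.from_rotvec(o['orientation']).as_matrix(); return o,R
def go(p):  # tool-frame shift in m to world point
    o,R=state(); return (R.T@(np.array(p)-o['ee_pos'])/1000).round(4)
E
python3 - <<'E'
from h import *
t=ctrl.get_image('top'); s=ctrl.get_image('side')
for n,p in(('mid',(554.5,-67.4)),('right',(571.3,-155.8))):
  for z in(61,68):
    print(n,z,'side px',cv2.projectPoints(np.array([[*p,z]],float),s['rvec'],s['tvec'],np.array([[s['fx'],0,s['cx']],[0,s['fy'],s['cy']],[0,0,1]]),None)[0].ravel().round(1))
f=cv2.resize(t['frame'],None,fx=4,fy=4,interpolation=cv2.INTER_CUBIC)
m=cv2.inRange(cv2.cvtColor(f,cv2.COLOR_BGR2HSV),(12,110,90),(35,255,255))
for n,(x0,y0,x1,y1) in(('mid',(1110,675,1170,730)),('right',(1240,640,1290,710))):
    ys,xs=np.nonzero(m[y0:y1,x0:x1]); P=np.array([plane(t,(x+x0+.5)/4-.5,(y+y0+.5)/4-.5,78)[:2] for x,y in zip(xs,ys)],np.float32)
    (c,sz,a)=cv2.minAreaRect(P); v=cv2.fitLine(P,cv2.DIST_L2,0,.01,.01).ravel(); print(n,c,sz,a,'fit deg',np.degrees(np.arctan2(v[1],v[0])))
o,R=state(); print(R.round(3),o['qpos'])
E
```

```text
mid 61 side px [261.3 227.3]
mid 68 side px [261.5 225.9]
right 61 side px [269.7 254.8]
right 68 side px [269.9 253.4]
mid (551.5253295898438, -64.29037475585938) (32.569915771484375, 20.645008087158203) 45.70815658569336 fit deg 47.359825
right (576.0458374023438, -150.22117614746094) (42.920135498046875, 22.026758193969727) 7.679351806640625 fit deg 8.650894
[[-0.942  0.335 -0.   ]
 [ 0.335  0.942 -0.   ]
 [-0.    -0.    -1.   ]] [ 1.21001226e+00  4.23278943e-01  1.62998630e+00 -1.25871211e-05
  1.08857269e+00 -1.89999703e-02]
```

Heights agree in both checks: the mid port's plug (554, -67) is the loose one and its bar lies at about 47° in world. The manifold yaw is about 0.2 rad. Moving above it.

Emit:
arm_command --series '[{"linear": [-0.0272,-0.0251,0],"turn": 0},{"linear": [-0.0272,-0.0251,0],"turn": 0},{"linear": [-0.0272,-0.0251,0],"turn": 0},{"linear": [-0.0272,-0.0251,0],"turn": 0},{"linear": [-0.0272,-0.0251,0],"turn": 0},{"linear": [-0.0272,-0.0251,0],"turn": 0},{"linear": [-0.0272,-0.0251,0],"turn": 0},{"linear": [-0.0272,-0.0251,0],"turn": 0},{"linear": [-0.0272,-0.0251,0],"turn": 0},{"linear": [-0.0272,-0.0251,0],"turn": 0}]'

```text
t: 1.4
ee_pos: [382.1, 259.9, 241.9]
orientation: [0.534, 3.095, 0.001]
ft_force: [1.0, -1.1, 0.6]
width: 88.1
grasp_force: 0.0
```

Emit:
arm_command --series '[{"linear": [-0.0272,-0.0251,0],"turn": 0},{"linear": [-0.0272,-0.0251,0],"turn": 0},{"linear": [-0.0272,-0.0251,0],"turn": 0},{"linear": [-0.0272,-0.0251,0],"turn": 0},{"linear": [-0.0272,-0.0251,0],"turn": 0},{"linear": [-0.0272,-0.0251,0],"turn": 0},{"linear": [-0.0272,-0.0251,0],"turn": 0},{"linear": [-0.0272,-0.0251,0],"turn": 0},{"linear": [-0.0272,-0.0251,0],"turn": 0},{"linear": [-0.0272,-0.0251,0],"turn": 0}]'

```text
t: 2.4
ee_pos: [554.3, -68.0, 241.8]
orientation: [0.535, 3.095, 0.0]
ft_force: [-0.3, 0.3, -0.4]
width: 87.6
grasp_force: 0.0
```

Emit:
arm_command --series '[{"linear": [0,0,0.01],"turn": -0.13},{"linear": [0,0,0.01],"turn": -0.13},{"linear": [0,0,0.01],"turn": -0.13},{"linear": [0,0,0.01],"turn": -0.13},{"linear": [0,0,0.01],"turn": -0.13},{"linear": [0,0,0.01],"turn": -0.13},{"linear": [0,0,0.01],"turn": -0.13},{"linear": [0,0,0.01],"turn": -0.13},{"linear": [0,0,0.01],"turn": 0},{"linear": [0,0,0],"turn": 0}]'

```text
t: 3.4
ee_pos: [552.9, -66.3, 150.4]
orientation: [1.069, -2.952, -0.002]
ft_force: [0.3, -0.1, -0.2]
width: 87.8
grasp_force: 0.0
```

Run:
```python
from h import *
o,R=state(); print(o['t'],o['ee_pos'],R.round(3).tolist(),o['qpos'],o['moment'],o['ft_force'],go([554,-67.5,72]))
s=ctrl.get_image('side'); f=s['frame'][170:290,200:330]; cv2.imwrite('pics/s1.png',cv2.resize(f,None,fx=5,fy=5,interpolation=cv2.INTER_CUBIC))
```

```text
3.4 [552.91083397 -66.33071858 150.42024215] [[-0.768, -0.64, -0.002], [-0.64, 0.768, 0.0], [0.002, 0.002, -1.0]] [-1.40761982e-01  4.49374894e-01  1.84311637e+00 -1.19063818e-05
  8.51410043e-01 -2.40628089e+00] [0.08977332 0.02966902 0.03946755] [ 0.31233734 -0.09559873 -0.1953416 ] [-0.0002 -0.0017  0.0784]
```

View pics/s1.png

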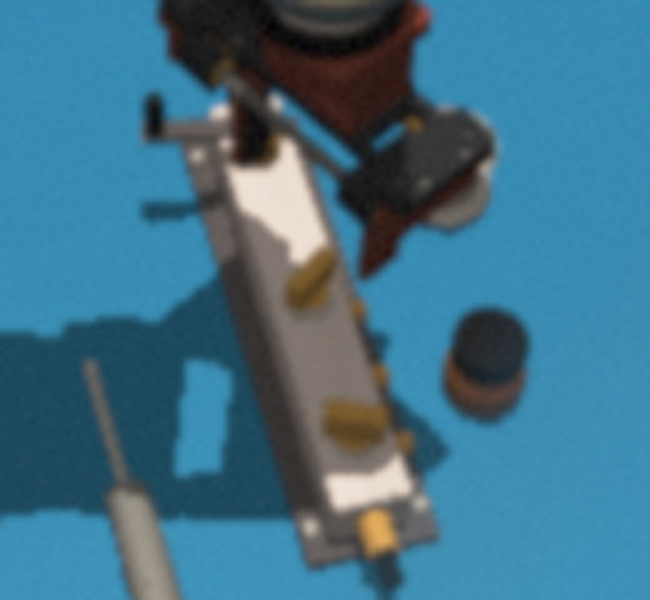

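The crop shows the jaws straddling the loose plug (crop (312,278), full image about (262,226)), with clear space on both sides and the jar and reel out of the way. Descend and grip.

Emit:
arm_command --series '[{"linear": [0,-0.001,0],"turn": 0},{"linear": [0,0,0],"turn": 0},{"linear": [0,0,0.015],"turn": 0},{"linear": [0,0,0.015],"turn": 0},{"linear": [0,0,0.015],"turn": 0},{"linear": [0,0,0.015],"turn": 0},{"linear": [0,0,0.01],"turn": 0},{"linear": [0,0,0.008],"turn": 0},{"linear": [0,0,0],"turn": 0}]' --jaw -0.2

```text
t: 4.35
ee_pos: [553.7, -67.1, 72.4]
orientation: [1.074, -2.95, -0.002]
ft_force: [0.6, -1.1, -0.3]
width: 35.1
grasp_force: 0.0
```

Emit:
arm_command --series '[{"linear": [0,0,0],"turn": 0},{"linear": [0,0,0],"turn": 0},{"linear": [0,0,0],"turn": 0},{"linear": [0,0,0],"turn": 0},{"linear": [0,0,0],"turn": 0},{"linear": [0,0,0],"turn": 0},{"linear": [0,0,0],"turn": 0},{"linear": [0,0,0],"turn": 0}]' --jaw -1

```text
t: 5.15
ee_pos: [554.5, -67.0, 74.0]
orientation: [-1.074, 2.952, 0.0]
ft_force: [-2.0, 4.4, 6.6]
width: 13.6
grasp_force: 28.8
```

```bash
cat > st.py <<'E'
from h import *
M=[];F=[]
for i in range(int(__import__('sys').argv[1]) if len(__import__('sys').argv)>1 else 1):
    o,R=state(); M.append(o['moment']);F.append(o['ft_force'])
print(o['t'],o['ee_pos'].round(1),'yang',np.degrees(np.arctan2(R[1,1],R[0,1])).round(2),'q6',o['qpos'][5].round(3),'tq6',np.round(o['joint_torque'][5],3),'M',np.mean(M,0).round(3),np.std(M,0).round(3),'F',np.mean(F,0).round(1),'w',round(o['width'],1),round(o['grasp_force'],1))
E
python3 st.py 20
```

```text
5.15 [554.5 -67.   74. ] yang 130.0 q6 -2.411 tq6 0.05 M [0.9   0.262 0.094] [0. 0. 0.] F [-2.   4.4  6.6] w 13.6 28.8
```

Emit:
arm_command --series '[{"linear": [0,0.001,0],"turn": 0.06},{"linear": [0,0,0],"turn": 0.06},{"linear": [0,0,0],"turn": 0.06},{"linear": [0,0,0],"turn": 0.06},{"linear": [0,0,0],"turn": 0.06}]'

```text
t: 5.65
ee_pos: [554.4, -66.8, 74.1]
orientation: [-0.618, 3.079, -0.001]
ft_force: [-0.0, 2.0, 4.4]
width: 13.6
grasp_force: 28.8
```

```bash
cat >> st.py <<'E'
import sys
if len(sys.argv)>2:
    for i in range(int(sys.argv[2])): ctrl.get_image('side'); o=ctrl.get_obs(); print(o['moment'].round(3),o['ft_force'].round(1),np.round(o['joint_torque'][5],3))
E
python3 st.py 1 4
```

```text
5.65 [554.4 -66.8  74.1] yang 112.68 q6 -2.107 tq6 -0.741 M [ 0.231  0.052 -0.005] [0. 0. 0.] F [-0.   2.   4.4] w 13.6 28.8
[0.137 0.004 0.028] [-0.4  0.5  4.7] -0.215
[ 0.132 -0.046  0.043] [-0.4  0.8  4.5] 0.651
[-0.001 -0.04   0.032] [-0.1 -0.2  4.7] 0.265
[-0.012 -0.093  0.094] [-0.2 -0.8  6. ] 0.081
```

Emit:
arm_command --series '[{"linear": [0,0,0],"turn": 0.06},{"linear": [0,0,0],"turn": 0.06},{"linear": [0,0,0],"turn": 0.06},{"linear": [0,0,0],"turn": 0.06},{"linear": [0,0,0],"turn": 0.06},{"linear": [0,0,0],"turn": 0.06},{"linear": [0,0,0],"turn": 0.06},{"linear": [0,0,0],"turn": 0.06}]'

```text
t: 6.65
ee_pos: [554.3, -66.7, 74.0]
orientation: [0.13, 3.138, -0.001]
ft_force: [-0.3, -0.4, 5.5]
width: 13.4
grasp_force: 29.1
```

```bash
python3 st.py 1 4
```

```text
6.65 [554.3 -66.7  74. ] yang 85.26 q6 -1.629 tq6 -0.741 M [ 0.103 -0.023  0.055] [0. 0. 0.] F [-0.3 -0.4  5.5] w 13.4 29.1
[-0.014 -0.048  0.023] [ 1.2 -0.4  5.4] -0.115
[ 0.02  -0.102  0.064] [-0.2  0.4  4.7] 0.531
[ 0.042 -0.18  -0.005] [ 1.  -0.1  4.8] 0.175
[ 0.025 -0.124  0.012] [0.1 0.2 5.1] 0.052
```

Emit:
arm_command --series '[{"linear": [0,0,0],"turn": 0.05},{"linear": [0,0,0],"turn": 0.05},{"linear": [0,0,0],"turn": 0.05}]'

```text
t: 7.15
ee_pos: [554.4, -66.7, 74.0]
orientation: [0.364, 3.119, -0.0]
ft_force: [1.7, -0.3, 6.1]
width: 13.1
grasp_force: 29.3
```

```bash
python3 st.py 1 6
```

```text
7.15 [554.4 -66.7  74. ] yang 76.69 q6 -1.479 tq6 -0.61 M [ 0.098 -0.105  0.038] [0. 0. 0.] F [ 1.7 -0.3  6.1] w 13.1 29.3
[ 0.053 -0.119  0.002] [-0.1  0.7  4.7] -0.091
[ 0.059 -0.12  -0.026] [1.1 0.7 6.7] 0.446
[ 0.046 -0.093 -0.022] [0.5 0.6 5.5] 0.13
[ 0.074 -0.12   0.028] [1.  1.1 5.4] 0.021
[ 0.01  -0.123  0.008] [0.8 0.3 4.7] -0.004
[ 0.118 -0.098  0.03 ] [ 1.  -0.1  5.9] -0.009
```

Emit:
arm_command --series '[{"linear": [0,0,0],"turn": 0.05},{"linear": [0,0,0],"turn": 0.05},{"linear": [0,0,0],"turn": 0}]'

```text
t: 7.75
ee_pos: [554.4, -66.7, 74.0]
orientation: [0.518, 3.097, -0.0]
ft_force: [-0.1, 0.3, 4.7]
width: 13.2
grasp_force: 29.2
```

```bash
python3 st.py 1 4
```

```text
7.75 [554.4 -66.7  74. ] yang 70.99 q6 -1.38 tq6 0.445 M [ 0.103 -0.129  0.   ] [0. 0. 0.] F [-0.1  0.3  4.7] w 13.2 29.2
[ 0.085 -0.068  0.005] [0.7 0.1 4.2] 0.13
[ 0.049 -0.11   0.002] [1.  0.2 4.5] 0.021
[ 0.068 -0.162  0.016] [0.8 0.7 5.1] -0.004
[ 0.061 -0.146 -0.007] [1.5 0.7 5.1] -0.009
```

Emit:
arm_command --series '[{"linear": [0,0,0],"turn": 0.05},{"linear": [0,0,0],"turn": 0.05},{"linear": [0,0,0],"turn": 0}]'

```text
t: 8.25
ee_pos: [554.4, -66.7, 74.0]
orientation: [0.672, 3.067, -0.0]
ft_force: [1.5, 0.8, 5.1]
width: 13.3
grasp_force: 29.2
```

```bash
python3 st.py 1 4
```

```text
8.25 [554.4 -66.7  74. ] yang 65.27 q6 -1.28 tq6 0.445 M [ 0.093 -0.113  0.04 ] [0. 0. 0.] F [1.5 0.8 5.1] w 13.3 29.2
[ 0.121 -0.111 -0.009] [1.2 0.  5. ] 0.13
[ 0.118 -0.149  0.023] [ 1.4 -0.6  5.1] 0.021
[ 0.055 -0.104 -0.05 ] [ 0.9 -0.1  4.9] -0.004
[ 0.078 -0.155  0.03 ] [0.4 1.4 4. ] -0.009
```

Emit:
arm_command --series '[{"linear": [0,0,0],"turn": 0.025},{"linear": [0,0,0],"turn": 0.025},{"linear": [0,0,0],"turn": 0.025},{"linear": [0,0,0],"turn": 0.025}]'

```text
t: 8.85
ee_pos: [554.4, -66.7, 74.0]
orientation: [0.824, 3.03, 0.0]
ft_force: [1.2, 0.7, 5.3]
width: 13.4
grasp_force: 29.3
```

```bash
python3 st.py 1 2
```

```text
8.85 [554.4 -66.7  74. ] yang 59.56 q6 -1.18 tq6 -0.28 M [ 0.073 -0.106  0.024] [0. 0. 0.] F [1.2 0.7 5.3] w 13.4 29.3
[ 0.067 -0.146  0.001] [1.8 1.2 4. ] -0.025
[ 0.105 -0.125 -0.004] [1.1 0.8 4.7] 0.239
```

Emit:
arm_command --series '[{"linear": [0,0,0],"turn": 0.025},{"linear": [0,0,0],"turn": 0.025},{"linear": [0,0,0],"turn": 0.025},{"linear": [0,0,0],"turn": 0.025}]'

```text
t: 9.35
ee_pos: [554.4, -66.7, 74.0]
orientation: [0.975, 2.985, 0.0]
ft_force: [0.5, -0.1, 4.6]
width: 13.1
grasp_force: 29.3
```

```bash
python3 st.py 1 2
```

```text
9.35 [554.4 -66.7  74. ] yang 53.83 q6 -1.08 tq6 -0.28 M [ 0.09  -0.074  0.013] [0. 0. 0.] F [ 0.5 -0.1  4.6] w 13.1 29.3
[ 0.108 -0.083  0.017] [1.2 0.3 5.6] -0.025
[ 0.082 -0.15   0.033] [0.8 0.9 4.6] 0.239
```

Emit:
arm_command --series '[{"linear": [0,0,0],"turn": 0.025},{"linear": [0,0,0],"turn": 0.025},{"linear": [0,0,0],"turn": 0.025},{"linear": [0,0,0],"turn": 0.025}]'

```text
t: 9.85
ee_pos: [554.5, -66.6, 74.0]
orientation: [1.123, 2.932, 0.0]
ft_force: [1.0, 0.6, 4.1]
width: 13.2
grasp_force: 29.3
```

```bash
python3 st.py 1 2
```

```text
9.85 [554.5 -66.6  74. ] yang 48.1 q6 -0.98 tq6 -0.28 M [ 0.108 -0.116  0.068] [0. 0. 0.] F [1.  0.6 4.1] w 13.2 29.3
[ 0.119 -0.204  0.04 ] [0.5 0.2 4.2] -0.025
[ 0.068 -0.151  0.037] [ 0.9 -0.1  4.6] 0.239
```

Emit:
arm_command --series '[{"linear": [0,0,0],"turn": 0.025},{"linear": [0,0,0],"turn": 0.025},{"linear": [0,0,0],"turn": 0.025},{"linear": [0,0,0],"turn": 0.025}]'

```text
t: 10.35
ee_pos: [554.4, -66.6, 74.0]
orientation: [1.268, 2.873, 0.0]
ft_force: [1.0, 0.6, 4.9]
width: 13.7
grasp_force: 29.3
```

```bash
python3 st.py 1 2
```

```text
10.35 [554.4 -66.6  74. ] yang 42.37 q6 -0.88 tq6 -0.28 M [ 0.175 -0.126  0.03 ] [0. 0. 0.] F [1.  0.6 4.9] w 13.7 29.3
[ 0.075 -0.075  0.024] [1.  0.8 4.8] -0.025
[ 0.085 -0.102 -0.031] [1.4 0.7 4.9] 0.239
```

Fz of 5 N and a 1.6 mm lift suggest that the fingertips are riding on the collar. I'll open, rise 4 mm and regrip, with a look in between to confirm the bar has followed.

Emit:
arm_command --series '[{"linear": [0,0,0],"turn": 0},{"linear": [0,0,0],"turn": 0},{"linear": [0,0,0],"turn": 0},{"linear": [0,0,-0.004],"turn": 0},{"linear": [0,0,0],"turn": 0}]' --jaw -0.2

```text
t: 10.95
ee_pos: [553.9, -66.5, 78.0]
orientation: [1.269, 2.874, 0.0]
ft_force: [-0.5, -0.4, 0.4]
width: 35.1
grasp_force: 0.0
```

```bash
python3 st.py
python3 - <<'E'
from h import *
s=ctrl.get_image('side'); f=s['frame'][180:270,215:310]; t=ctrl.get_image('top')['frame'][145:215,240:335]
cv2.imwrite('pics/s2.png',np.vstack([cv2.resize(f,None,fx=4,fy=4,interpolation=cv2.INTER_CUBIC),cv2.resize(t[:55],None,fx=4,fy=4,interpolation=cv2.INTER_CUBIC)]))
E
```

```text
10.95 [553.9 -66.5  78. ] yang 42.35 q6 -0.88 tq6 -0.004 M [-0.001 -0.024  0.   ] [0. 0. 0.] F [-0.5 -0.4  0.4] w 35.1 0.0
```

View pics/s2.png

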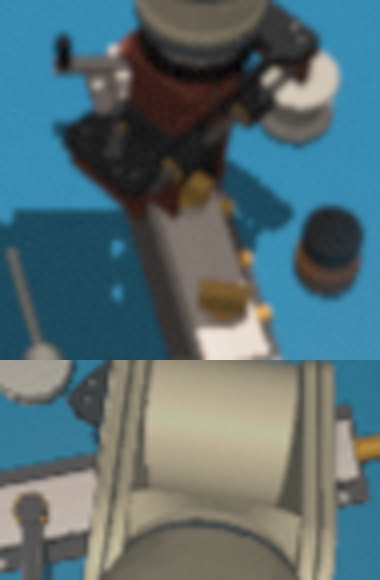

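The crop shows the loose bar now end-on at about (195,190), so it has turned with the gripper. Regrip slightly higher than before.

Emit:
arm_command --series '[{"linear": [0,0,0.001],"turn": 0},{"linear": [0,0,0],"turn": 0},{"linear": [0,0,0],"turn": 0},{"linear": [0,0,0],"turn": 0},{"linear": [0,0,0],"turn": 0},{"linear": [0,0,0],"turn": 0}]' --jaw -1

```text
t: 11.65
ee_pos: [554.1, -66.4, 76.7]
orientation: [1.269, 2.873, 0.001]
ft_force: [1.8, 1.2, -1.3]
width: 11.6
grasp_force: 44.7
```

```bash
python3 st.py 1 4
```

```text
11.65 [554.1 -66.4  76.7] yang 42.34 q6 -0.88 tq6 0.045 M [ 0.326 -0.428 -0.025] [0. 0. 0.] F [ 1.8  1.2 -1.3] w 11.6 44.7
[ 0.325 -0.466  0.064] [ 2.7  1.2 -0.7] 0.046
[ 0.249 -0.538  0.002] [ 2.2  2.  -1.4] 0.046
[ 0.34  -0.528  0.058] [ 3.2  2.2 -1.6] 0.046
[ 0.38  -0.571  0.084] [ 2.9  1.9 -3.1] 0.047
```

Emit:
arm_command --series '[{"linear": [0,0,0],"turn": 0.025},{"linear": [0,0,0],"turn": 0.025},{"linear": [0,0,0],"turn": 0.025},{"linear": [0,0,0],"turn": 0.025}]'

```text
t: 12.25
ee_pos: [554.2, -66.4, 76.8]
orientation: [1.414, 2.804, 0.001]
ft_force: [3.7, 4.1, -2.0]
width: 11.8
grasp_force: 44.7
```

```bash
python3 st.py 1 3
```

```text
12.25 [554.2 -66.4  76.8] yang 36.48 q6 -0.778 tq6 -0.277 M [ 0.539 -0.803  0.055] [0. 0. 0.] F [ 3.7  4.1 -2. ] w 11.8 44.7
[ 0.571 -0.779  0.062] [ 5.   1.9 -2.7] -0.018
[ 0.478 -0.759  0.   ] [ 4.   3.5 -1.8] 0.222
[ 0.577 -0.742 -0.012] [ 4.5  3.  -2.4] 0.051
```

Emit:
arm_command --series '[{"linear": [0,0.0006,0],"turn": 0.025},{"linear": [0,0,0],"turn": 0.025},{"linear": [0,0,0],"turn": 0.025},{"linear": [0,0,0],"turn": 0.025}]'

```text
t: 12.8
ee_pos: [554.2, -66.2, 76.7]
orientation: [1.553, 2.731, -0.0]
ft_force: [2.6, 1.3, -1.4]
width: 11.8
grasp_force: 44.7
```

```bash
python3 st.py 1 3
```

```text
12.8 [554.2 -66.2  76.7] yang 30.75 q6 -0.677 tq6 -0.273 M [ 0.04  -0.597  0.047] [0. 0. 0.] F [ 2.6  1.3 -1.4] w 11.8 44.7
[-0.049 -0.506  0.   ] [ 2.8 -0.6 -0.8] -0.076
[-0.031 -0.513 -0.032] [ 4.2  0.4 -1.7] 0.245
[-0.073 -0.532 -0.024] [ 2.4 -0.4 -1.3] 0.066
```

Emit:
arm_command --series '[{"linear": [0,0,0],"turn": 0.025},{"linear": [0,0,0],"turn": 0.025},{"linear": [0,0,0],"turn": 0.025},{"linear": [0,0,0],"turn": 0.025}]'

```text
t: 13.35
ee_pos: [554.3, -66.2, 76.7]
orientation: [1.687, 2.65, -0.0]
ft_force: [3.8, -1.0, -0.8]
width: 12.0
grasp_force: 44.7
```

```bash
python3 st.py 1 3
```

```text
13.35 [554.3 -66.2  76.7] yang 25.03 q6 -0.577 tq6 -0.278 M [-0.222 -0.513  0.044] [0. 0. 0.] F [ 3.8 -1.  -0.8] w 12.0 44.7
[-0.289 -0.539 -0.006] [ 4.7 -0.6 -1.3] -0.078
[-0.242 -0.543 -0.005] [ 3.9 -1.5 -1.2] 0.244
[-0.249 -0.563 -0.054] [ 2.7 -1.8 -1.2] 0.067
```

Emit:
arm_command --series '[{"linear": [0,0,0],"turn": 0.025},{"linear": [0,0,0],"turn": 0.025},{"linear": [0,0,0],"turn": 0.025},{"linear": [0,0,0],"turn": 0.025}]'

```text
t: 13.9
ee_pos: [554.4, -66.1, 76.7]
orientation: [1.817, 2.562, 0.0]
ft_force: [3.1, -2.1, 0.1]
width: 11.5
grasp_force: 44.7
```

```bash
python3 st.py 1 3
```

```text
13.9 [554.4 -66.1  76.7] yang 19.3 q6 -0.477 tq6 -0.278 M [-0.321 -0.654  0.079] [0. 0. 0.] F [ 3.1 -2.1  0.1] w 11.5 44.7
[-0.284 -0.638 -0.041] [ 3.2 -1.5 -1.5] -0.078
[-0.338 -0.635 -0.02 ] [ 3.7 -1.4 -0.1] 0.244
[-0.378 -0.646 -0.067] [ 4.7 -0.4 -1.3] 0.067
```

Emit:
arm_command --series '[{"linear": [0,0,0],"turn": 0.025},{"linear": [0,0,0],"turn": 0.025},{"linear": [0,0,0],"turn": 0.025},{"linear": [0,0,0],"turn": 0.025}]'

```text
t: 14.45
ee_pos: [554.4, -66.1, 76.7]
orientation: [1.943, 2.469, 0.0]
ft_force: [3.9, -1.4, -1.2]
width: 11.7
grasp_force: 44.6
```

```bash
python3 st.py 1 3
```

```text
14.45 [554.4 -66.1  76.7] yang 13.6 q6 -0.377 tq6 -0.065 M [-0.336 -0.807  0.255] [0. 0. 0.] F [ 3.9 -1.4 -1.2] w 11.7 44.6
[-0.386 -0.779  0.277] [ 4.4 -1.1 -1.3] 0.133
[-0.358 -0.765  0.185] [ 3.9 -1.3 -0.5] 0.469
[-0.362 -0.802  0.199] [ 4.2 -2.5 -0.8] 0.298
```

The taper has bitten: Mz jumped to about 0.23, and the joint 6 torque rose by 0.22 against the free-running profile. Small steps now.

Emit:
arm_command --series '[{"linear": [0,0,0],"turn": 0.025},{"linear": [0,0,0],"turn": 0.025},{"linear": [0,0,0],"turn": 0.025},{"linear": [0,0,0],"turn": 0.025}]'

```text
t: 15.0
ee_pos: [554.4, -66.1, 76.7]
orientation: [2.064, 2.368, 0.0]
ft_force: [5.0, -0.9, -1.5]
width: 11.6
grasp_force: 44.6
```

```bash
python3 st.py 1 6
```

```text
15.0 [554.4 -66.1  76.7] yang 7.85 q6 -0.277 tq6 -0.022 M [-0.303 -0.882  0.313] [0. 0. 0.] F [ 5.  -0.9 -1.5] w 11.6 44.6
[-0.361 -0.872  0.269] [ 5.4 -1.5 -1.3] 0.237
[-0.362 -0.875  0.282] [ 4.6 -2.2 -1.1] 0.491
[-0.316 -0.889  0.279] [ 4.7 -1.5  0.4] 0.325
[-0.33  -0.875  0.259] [ 5.1 -2.  -1.3] 0.27
[-0.266 -0.915  0.247] [ 4.8 -2.  -1.4] 0.257
[-0.353 -0.845  0.262] [ 5.2 -2.5 -0.6] 0.255
```

Emit:
arm_command --series '[{"linear": [0,0,0],"turn": 0.025},{"linear": [0,0,0],"turn": 0.025},{"linear": [0,0,0],"turn": 0.025},{"linear": [0,0,0],"turn": 0.025}]'

```text
t: 15.7
ee_pos: [554.4, -66.1, 76.7]
orientation: [2.18, 2.262, 0.0]
ft_force: [4.6, -1.6, -0.7]
width: 11.9
grasp_force: 44.5
```

```bash
python3 st.py 1 6
```

```text
15.7 [554.4 -66.1  76.7] yang 2.12 q6 -0.177 tq6 0.021 M [-0.303 -0.889  0.37 ] [0. 0. 0.] F [ 4.6 -1.6 -0.7] w 11.9 44.5
[-0.251 -0.933  0.305] [ 5.1 -2.2 -0.8] 0.281
[-0.308 -0.91   0.311] [ 5.7 -1.7 -1.4] 0.539
[-0.313 -0.877  0.325] [ 5.4 -0.6 -1.7] 0.374
[-0.337 -0.903  0.325] [ 5.1 -2.  -0.1] 0.319
[-0.276 -0.856  0.31 ] [ 5.7 -0.9 -1.3] 0.306
[-0.3   -0.862  0.253] [ 5.3 -1.  -0.9] 0.304
```

Emit:
arm_command --series '[{"linear": [0,0,0],"turn": 0.025},{"linear": [0,0,0],"turn": 0.025},{"linear": [0,0,0],"turn": 0.025},{"linear": [0,0,0],"turn": 0.035}]'

```text
t: 16.4
ee_pos: [554.5, -66.1, 76.7]
orientation: [2.301, 2.139, 0.0]
ft_force: [5.9, -0.8, -1.0]
width: 12.2
grasp_force: 44.5
```

```bash
python3 st.py 1 8
```

```text
16.4 [554.5 -66.1  76.7] yang -4.18 q6 -0.067 tq6 -0.151 M [-0.29  -0.864  0.373] [0. 0. 0.] F [ 5.9 -0.8 -1. ] w 12.2 44.5
[-0.319 -0.884  0.435] [ 5.  -0.7 -1.2] 0.276
[-0.295 -0.882  0.38 ] [ 5.6 -1.5 -1.9] 0.664
[-0.294 -0.905  0.365] [ 5.7 -0.8 -1.7] 0.44
[-0.379 -0.861  0.35 ] [ 5.  -0.3 -1.1] 0.364
[-0.311 -0.963  0.343] [ 5.1 -1.9 -1. ] 0.346
[-0.362 -0.871  0.364] [ 5.3 -1.8 -1.8] 0.343
[-0.275 -0.882  0.37 ] [ 5.4 -1.2 -1.7] 0.342
[-0.345 -0.892  0.366] [ 5.8 -0.7 -0.6] 0.342
```

About 0.36 N m on the wrist moment (joint 6 torque agrees at 0.34), some 0.3 rad past the bite, so it's snug. Releasing, rising and locating the peg.

Emit:
arm_command --series '[{"linear": [0,0,0],"turn": 0},{"linear": [0,0,0],"turn": 0},{"linear": [0,0,0],"turn": 0},{"linear": [0,0,0],"turn": 0},{"linear": [0,0,-0.01],"turn": 0},{"linear": [0,0,-0.02],"turn": 0},{"linear": [0,0,-0.03],"turn": 0},{"linear": [0,0,-0.01],"turn": 0},{"linear": [0,0,0],"turn": 0}]' --jaw -0.2

```text
t: 17.7
ee_pos: [555.3, -66.2, 148.5]
orientation: [2.297, 2.139, 0.004]
ft_force: [0.1, 0.1, 0.4]
width: 35.0
grasp_force: 0.0
```

Emit:
arm_command --series '[{"linear": [0,0,0],"turn": -0.12},{"linear": [0,0,0],"turn": -0.12},{"linear": [0,0,0],"turn": -0.12},{"linear": [0,0,0],"turn": -0.12},{"linear": [0,0,0],"turn": -0.12},{"linear": [0,0,0],"turn": -0.12},{"linear": [0,0,0],"turn": -0.12},{"linear": [0,0,0],"turn": -0.12},{"linear": [0,0,0],"turn": 0}]'

```text
t: 18.6
ee_pos: [553.4, -66.0, 145.4]
orientation: [-1.048, -2.959, 0.001]
ft_force: [0.4, 0.2, 0.2]
width: 35.1
grasp_force: 0.0
```

```bash
python3 st.py
python3 - <<'E'
from h import *
print(go([471,39.4,137]), state()[1].round(3).tolist())
s=ctrl.get_image('side'); f=s['frame']
m=cv2.inRange(f[175:205,222:240],(0,0,0),(45,45,45)); ys,xs=np.nonzero(m)
print('peg dark px',xs.size,xs.min()+222,xs.max()+222,ys.min()+175,ys.max()+175,xs.mean()+222)
t=ctrl.get_image('top'); 
u=xs.mean()+222
for p in((471,39.4),(470.5,28.6)):
  for z in(72,90,98): print(p,z,[cv2.projectPoints(np.array([[*p,z]],float),d['rvec'],d['tvec'],np.array([[d['fx'],0,d['cx']],[0,d['fy'],d['cy']],[0,0,1]]),None)[0].ravel().round(1) for d in(s,t)])
cv2.imwrite('pics/s3.png',np.hstack([cv2.resize(f[170:240,205:295],(540,420),interpolation=cv2.INTER_CUBIC)]))
E
```

```text
18.6 [553.4 -66.  145.4] yang 50.99 q6 -1.03 tq6 -1.262 M [ 0.02   0.019 -0.002] [0. 0. 0.] F [0.4 0.2 0.2] w 35.1 0.0
[0.1303 0.03   0.0086] [[-0.777, 0.629, -0.002], [0.629, 0.777, 0.0], [0.002, -0.001, -1.0]]
peg dark px 29 230 239 191 204 233.93103448275863
(471, 39.4) 72 [array([230.6, 195.5]), array([247.6, 202.9])]
(471, 39.4) 90 [array([230.5, 191.6]), array([247.4, 202.6])]
(471, 39.4) 98 [array([230.5, 189.9]), array([247.4, 202.5])]
(470.5, 28.6) 72 [array([230.5, 198.4]), array([251.4, 203.1])]
(470.5, 28.6) 90 [array([230.4, 194.6]), array([251.3, 202.9])]
(470.5, 28.6) 98 [array([230.4, 192.8]), array([251.3, 202.7])]
```

View pics/s3.png

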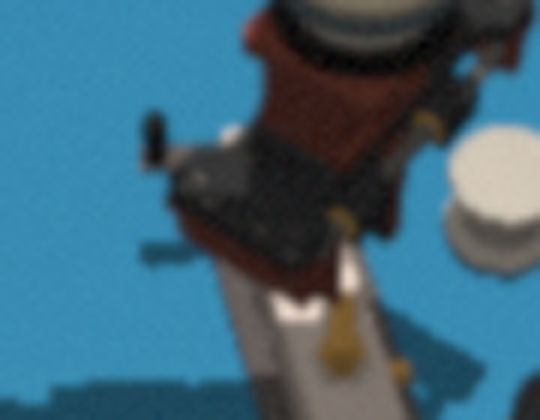

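The side crop shows the upright peg at crop (155,140), full image about (231,193), matching (471, 39). The handle starts near 0.17 rad. Moving over it.

Emit:
arm_command --series '[{"linear": [0.026,0.006,0],"turn": 0},{"linear": [0.026,0.006,0],"turn": 0},{"linear": [0.026,0.006,0],"turn": 0},{"linear": [0.026,0.006,0],"turn": 0},{"linear": [0.026,0.006,0],"turn": 0},{"linear": [0,0,0],"turn": 0},{"linear": [0,0,0],"turn": 0}]'

```text
t: 19.4
ee_pos: [472.4, 39.3, 146.7]
orientation: [1.051, 2.96, -0.0]
ft_force: [-0.0, -0.7, 0.7]
width: 34.9
grasp_force: 0.0
```

```bash
python3 st.py; python3 -c "
from h import *
print(go([471,39.4,94]))"
```

```text
19.4 [472.4  39.3 146.7] yang 50.92 q6 -0.831 tq6 0.076 M [-0.043  0.016 -0.003] [0. 0. 0.] F [-0.  -0.7  0.7] w 34.9 0.0
[ 0.0012 -0.0008  0.0527]
```

Emit:
arm_command --series '[{"linear": [0.001,-0.001,0.012],"turn": 0},{"linear": [0,0,0.012],"turn": 0},{"linear": [0,0,0.012],"turn": 0},{"linear": [0,0,0.012],"turn": 0},{"linear": [0,0,0.005],"turn": 0},{"linear": [0,0,0],"turn": 0}]'

```text
t: 20.0
ee_pos: [470.1, 38.8, 92.5]
orientation: [-1.05, -2.959, 0.001]
ft_force: [0.8, 0.8, 0.4]
width: 35.2
grasp_force: 0.0
```

Emit:
arm_command --series '[{"linear": [0,0,0],"turn": 0},{"linear": [0,0,0],"turn": 0},{"linear": [0,0,0],"turn": 0},{"linear": [0,0,0],"turn": 0},{"linear": [0,0,0],"turn": 0},{"linear": [0,0,0],"turn": 0},{"linear": [0,0,0],"turn": 0}]' --jaw -1

```text
t: 20.7
ee_pos: [470.6, 39.0, 94.0]
orientation: [-1.05, -2.961, 0.0]
ft_force: [-2.9, -1.2, 6.3]
width: 11.4
grasp_force: 30.0
```

```bash
python3 st.py; python3 -c "
from h import *
o,R=state(); c=np.array([531.3,41.]);p=o['ee_pos'][:2]-c
a0=np.arctan2(p[1],p[0])%(2*np.pi);print(np.hypot(*p),np.degrees(a0))
q=o['ee_pos'].copy()
for a in np.linspace(a0,np.radians(101.5),9)[1:]:
    n=np.array([*(c+62*np.array([np.cos(a),np.sin(a)])),q[2]]);print((R.T@(n-q)/1000).round(4),n.round(1));q=n
"
```

```text
20.7 [470.6  39.   94. ] yang 50.94 q6 -0.832 tq6 -0.028 M [-0.085  0.445 -0.028] [0. 0. 0.] F [-2.9 -1.2  6.3] w 11.4 30.0
60.74467073319046 181.90756453138985
[0.0073 0.008  0.    ] [469.9  49.8  94. ]
[ 0.0047  0.0098 -0.    ] [472.4  60.4  94. ]
[ 0.003   0.0104 -0.    ] [476.7  70.3  94. ]
[ 0.0011  0.0108 -0.    ] [482.6  79.4  94. ]
[-0.0008  0.0108 -0.    ] [490.1  87.3  94. ]
[-0.0027  0.0105 -0.    ] [498.8  93.8  94. ]
[-0.0045  0.0099 -0.    ] [508.5  98.7  94. ]
[-0.0061  0.009  -0.    ] [518.9 101.8  94. ]
```

Emit:
arm_command --series '[{"linear": [0.0033,0.0043,0],"turn": 0},{"linear": [0.0033,0.0043,0],"turn": 0},{"linear": [0.0024,0.0049,0],"turn": 0},{"linear": [0.0024,0.0049,0],"turn": 0},{"linear": [0.0015,0.0052,0],"turn": 0},{"linear": [0.0015,0.0052,0],"turn": 0},{"linear": [0.0005,0.0054,0],"turn": 0},{"linear": [0.0005,0.0054,0],"turn": 0},{"linear": [0,0,0],"turn": 0},{"linear": [0,0,0],"turn": 0}]'

```text
t: 21.7
ee_pos: [482.0, 79.9, 93.5]
orientation: [-1.05, -2.957, 0.001]
ft_force: [-7.0, 3.0, 7.4]
width: 11.3
grasp_force: 30.0
```

```bash
python3 st.py
```

```text
21.7 [482.   79.9  93.5] yang 50.9 q6 -0.75 tq6 -0.152 M [ 0.588  1.114 -0.132] [0. 0. 0.] F [-7.   3.   7.4] w 11.3 30.0
```

Emit:
arm_command --series '[{"linear": [0.0003,0.0054,0],"turn": 0},{"linear": [0,0.0054,0],"turn": 0},{"linear": [-0.001,0.0052,0],"turn": 0},{"linear": [-0.0012,0.0052,0],"turn": 0},{"linear": [-0.0023,0.005,0],"turn": 0},{"linear": [-0.0023,0.005,0],"turn": 0},{"linear": [-0.003,0.0045,0],"turn": 0},{"linear": [-0.003,0.0045,0],"turn": 0},{"linear": [0,0,0],"turn": 0},{"linear": [0,0,0],"turn": 0}]'

```text
t: 22.7
ee_pos: [517.7, 103.0, 93.4]
orientation: [-1.05, -2.958, 0.001]
ft_force: [-5.1, 2.0, 2.9]
width: 11.4
grasp_force: 30.0
```

```bash
python3 st.py
```

```text
22.7 [517.7 103.   93.4] yang 50.9 q6 -0.716 tq6 -0.215 M [ 0.275  0.765 -0.207] [0. 0. 0.] F [-5.1  2.   2.9] w 11.4 30.0
```

Emit:
arm_command --series '[{"linear": [-0.0019,0.0023,0],"turn": 0},{"linear": [0,0,0],"turn": 0},{"linear": [0,0,0],"turn": 0}]'

```text
t: 23.0
ee_pos: [517.9, 103.1, 93.2]
orientation: [-1.049, -2.954, 0.005]
ft_force: [-13.3, 0.4, 11.7]
width: 11.0
grasp_force: 30.0
```

```bash
python3 st.py
```

```text
23.0 [517.9 103.1  93.2] yang 50.91 q6 -0.716 tq6 -0.225 M [-0.031  2.174 -0.261] [0. 0. 0.] F [-13.3   0.4  11.7] w 11.0 30.0
```

It's at the stop: the force went up to 13 N with no further travel. Release, rise and back off to check.

Emit:
arm_command --series '[{"linear": [0,0,0],"turn": 0},{"linear": [0,0,0],"turn": 0},{"linear": [0,0,0],"turn": 0},{"linear": [0,0,0],"turn": 0},{"linear": [0,0,-0.02],"turn": 0},{"linear": [0,0,-0.03],"turn": 0},{"linear": [0,0,-0.04],"turn": 0},{"linear": [0,0,-0.04],"turn": 0},{"linear": [0,0,-0.03],"turn": 0}]' --jaw -0.2

```text
t: 23.9
ee_pos: [522.5, 103.4, 256.3]
orientation: [1.05, 2.959, 0.002]
ft_force: [1.0, 0.1, 0.2]
width: 35.1
grasp_force: 0.0
```

Emit:
arm_command --series '[{"linear": [0.03,0.03,0],"turn": 0},{"linear": [0.03,0.03,0],"turn": 0},{"linear": [0.03,0.03,0],"turn": 0},{"linear": [0.03,0.03,0],"turn": 0},{"linear": [0.03,0.03,0],"turn": 0},{"linear": [0.03,0.03,0],"turn": 0},{"linear": [0.02,0.02,0],"turn": 0},{"linear": [0,0,0],"turn": 0},{"linear": [0,0,0],"turn": 0}]'

```text
t: 24.8
ee_pos: [492.2, 384.8, 253.3]
orientation: [-1.048, -2.962, 0.001]
ft_force: [-0.1, -0.5, -0.6]
width: 35.2
grasp_force: 0.0
```

```bash
python3 st.py
python3 - <<'E'
from h import *
f=ctrl.get_image('top')['frame'][130:225,215:350]; g=ctrl.get_image('side')['frame'][175:290,215:315]
cv2.imwrite('pics/end.png',np.hstack([cv2.resize(f,None,fx=3,fy=3,interpolation=cv2.INTER_CUBIC),cv2.resize(g,None,fx=3,fy=3,interpolation=cv2.INTER_CUBIC)[:285]]))
E
```

```text
24.8 [492.2 384.8 253.3] yang 51.02 q6 -0.246 tq6 0.049 M [-0.049  0.023  0.007] [0. 0. 0.] F [-0.1 -0.5 -0.6] w 35.2 0.0
```

View pics/end.png

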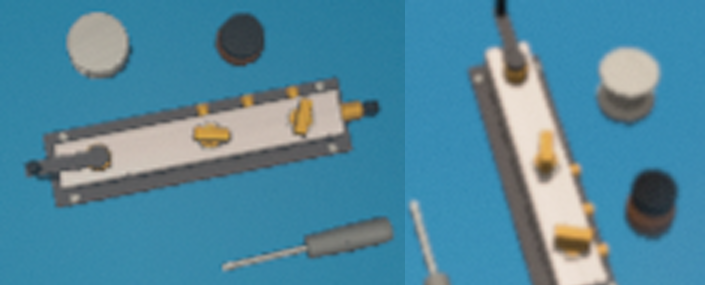

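The final view shows the handle lying along the bar, from pivot (98,157) to peg (35,168). The loose plug at (211,134) has turned and the bystanders haven't moved.

```bash
python3 -c "
from workcell import ctrl
print(ctrl.close_job())"
```

```text
the job is handed in; nothing more can be done
None
```

I turned the loose plug to about 0.36 N m (snug), then swung the shut-off handle to its stop, left the bystanders where they were and handed the job in at about 25 s; the hand-in returned no verdict.

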